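# Clear the pasta bench: hang up the scraper, stack the board

## Robot

A 7-joint arm with a two-finger parallel gripper is mounted at the origin on the work surface. World frame = base frame: x ahead of the robot, y to its left, z up, the work surface at z = 0. Lengths are in mm, angles in rad, forces in N, time in s.
With the tool pointing down it reaches from about 400 to 875 mm from the base axis. Payload 19.3 kg.
Tool frame: the origin (TCP) lies at the very end of the fingers, on their centre line; the grasp point (between the pads) lies 19 mm behind it (grip_point_offset is the z of the grasp point in the tool frame, in mm); z points along the fingers, x is the direction in which the jaws open and shut, and the axes are right-handed (so a half turn about z gives the same grasp; the last joint's range is limited). The gripper opens to 85 mm and grips with 20 to 120 N. Pads are 22 mm wide; open, the fingers measure 114 mm over their backs; the gripper's body (76 mm by 85 mm) begins 54 mm behind the grasp point. The pads swing forward as they close: fully open they stand 13 mm farther back than shut.
Start: joints at [-1.299, 0.521, -0.036, 1.599, 0.021, 1.021, -0.113], TCP at [209.508, 588.83, 231.291] pointing down, gripper open.
Joint ranges: [-2.91, 2.91], [-0.3, 2.13], [-1.5, 1.42], [0.17, 2.43], [-1.26, 4.41], [0.16, 1.93], [-2.52, 2.52]. Speed limits (rad/s): [1.89, 1.89, 2.39, 2.39, 3.01, 3.01, 3.01].

## Interface

Orientations are given as a 3x3 rotation matrix whose columns are the frame's x, y, z axes.
In Python, from workcell import movep, movel, goto_joints, open_gripper, clamp, wait, inverse_kinematics, read_state, camera, PlanningError, finish_job, grip_point_offset gives the robot as it stands. Calls block until the motion is done:
- movep(position, orientation): joint-space move of the TCP to a pose.
- movel(position, frame=None, max_speed=150, guard=None): straight line of the TCP; frame=None keeps the orientation; max_speed is the mean speed in mm/s. With guard (N) it stops when the force on the tool has changed by that much, and returns True; else False.
- goto_joints(angles): joint-space move.
- open_gripper() and clamp(): open the fingers fully, or close them until they stop; the grip force is fixed at half the most.
- wait(seconds).
- inverse_kinematics(position, orientation): joint angles nearest the present ones, or None.
- read_state(): the state.
- camera(name): name is "scene" or "top" or "wrist"; returns a dict with "image" (420x560x3 uint8, blue, green, red), "range_z" (420x560 float32, mm along the optical axis (not along the pixel's ray), 0 where there is no reading), "fx", "fy", "cx", "cy" (pixels), "dist_coeffs" ([k1, k2, p1, p2, k3] as OpenCV has them; the pictures are not rectified), "cam_to_world" (4x4, takes a point from camera to world coordinates). Camera axes: x right, y up, looking along -z (the intrinsics and any distortion apply to the point x, -y, -z); pixel columns grow to the right and rows downward; lengths in mm; the calibration is good to about 2 mm. A picture is of the moment at which its call begins.
A pose or a line that the arm cannot do raises PlanningError and nothing moves.
- finish_job(): hands the job in, once; it reports no verdict.
The state is a dict: "time": time; "qpos": joint angles; "qvel": joint speeds; "joint_efforts": joint torques, N m; "eef_pos": TCP position; "tool_rot": TCP orientation; "ft_force": force on the tool from outside, world axes, zero at the start; "torque": the same for the moment, N m; "finger_gap": finger opening in mm.
Only numpy, scipy, OpenCV 4.12 (cv2) and the standard library are available. Lean on these libraries where they do the work, as an engineer would, in place of code of your own. Each camera call takes 0.05 s, during which the arm holds its last target.

## Task

Clear the pasta bench: pick up the scraper that lies on the single wooden board and hang it by its ring on the empty peg of the rack, so that it hangs straight down. Then lay that board on top of the pile of two like it, squared up with the pile and the same way along, setting it down gently rather than dropping it. Leave the other things on the bench where they are.

Things in the scene. Friction and masses are not known exactly. Their poses are not given: they have to be found in the camera images.
- scraper_grip (a point): Middle of the scraper's handle, half-way up. It lies flat on the single board: dark wooden handle 90 long, 22 wide, 14 thick; at its -x end a thin steel blade 75 long, 56 wide, flush with the handle's underside; at its +x end a steel ring. 193 long, 0.12 kg, balances about 40 mm from here towards the blade. x: along the handle to the ring, at the start roughly away from the robot; z: up.
- scraper_ring (a point): Centre of the steel ring at the end of the scraper's handle, 58 mm from scraper_grip along x, half-way up the handle's thickness. The ring lies flat in the scraper's plane (its hole runs along z): inner diameter 20, outer 30, wire 5 thick. Same axes as scraper_grip; hung, x points up.
- peg: The one empty peg of three on a steel rack, fixed; the others, 115 mm apart along y, carry a ladle and a skimmer; it may be any of the three. Bar 6 thick. Origin: its root at its bracket, 235 above the bench. -x points out of the rack, roughly to the robot; z up. The bar runs 22 mm level along -x, then rises at 45 degrees to its tip at x -46, z +24. Behind it a rail; a backstop bar below.
- board_c (a point): Centre (half-way up) of the single wooden pasta board on which the scraper lies: 180 long, 58 wide, 14 thick, about 0.13 kg, lying flat on the bench; x along its length, z up.
- pile_up_c (a point): Centre (half-way up) of the upper board of the pile; same size as the single board, x along its length, z up; loose. Its top is 7 mm above this point, 28 mm above the bench.
- pile_low_c (a point): Centre (half-way up) of the lower board of the pile; same size, on the bench, loose.
- pin_c (a point): Wooden rolling pin, its middle; 44 thick, 300 long along y; to be left alone.
- cutter_c (a point): Steel cutter ring, its centre; 52 diameter, 32 high; to be left alone.
- bowl_c (a point): White salt bowl, centre half-way up; 84 diameter, 40 high; to be left alone.
- mill_c (a point): Dark wooden pepper mill, centre half-way up; 54 diameter, 158 high; to be left alone.
- jar_c (a point): Amber glass jar, centre half-way up; 72 diameter, 110 high; to be left alone.
- cup_c (a point): Steel cup, centre half-way up; 72 diameter, 70 high; to be left alone.

How it is judged (in metres and radians):
On the way, in this order (a step that is already met when the one before it is completed fails the run):
1. the scraper hangs by its ring on the empty peg, let go (x of scraper_ring in the frame of peg between -0.05 and 0 m and y of scraper_ring in the frame of peg between -0.012 and 0.012 m and z of scraper_ring in the frame of peg between -0.022 and 0.03 m and angle between scraper_grip's own x axis and vertical below 0.6 rad and contact force between the fingers and scraper below 0.1 N), for 0.3 s.
2. the board lies squarely on the pile (x of board_c in the frame of pile_up_c between -0.01 and 0.01 m and y of board_c in the frame of pile_up_c between -0.008 and 0.008 m and z of board_c in the frame of pile_up_c between 0.011 and 0.017 m and angle between the x axis of board_c and the x axis of pile_up_c, either way round below 0.12 rad and x of pile_up_c in the frame of pile_low_c between -0.01 and 0.01 m and y of pile_up_c in the frame of pile_low_c between -0.008 and 0.008 m and z of pile_up_c in the frame of pile_low_c between 0.011 and 0.017 m and angle between the x axis of pile_up_c and the x axis of pile_low_c, either way round below 0.12 rad and linear speed of board below 0.02 m/s and height (world z) of pile_low_c below 0.01 m), for 0.2 s.
At the end, for the whole second after the job is handed in: Scraper let go, at rest, its ring round the empty peg (12 mm sideways), handle within 20 degrees of upright, ring up. Board at rest on the flat pile of two on the bench, each board square with the one below: 10 mm along, 8 mm across, 7 degrees (all of step 2 and x of scraper_ring in the frame of peg between -0.05 and 0 m and y of scraper_ring in the frame of peg between -0.012 and 0.012 m and z of scraper_ring in the frame of peg between -0.022 and 0.03 m and angle between scraper_grip's own x axis and vertical below 0.35 rad and linear speed of scraper below 0.1 m/s and contact force between the fingers and scraper below 0.1 N); the robot touches nothing.
It fails at once if the board is dropped (falls free by more than about a centimetre) (linear speed of board above 0.45 m/s and contact force between board and anything else below 0.05 N).
It fails at once if one of the other things on the bench is shifted by more than 3 cm (distance of any of pin_c, cutter_c, bowl_c, mill_c, jar_c, cup_c from where it was at the start of the episode above 0.03 m).
It also fails if it takes over 64 s, if anything falls off the work surface, if the arm or the gripper's body presses on something with over 40 N, if the wrist force passes 120 N, or if a joint passes its speed limit or range.

## Working session

There is one attempt and no reset: what is moved stays moved. The work goes in short steps, each a Python script; the robot and the scene stay as the last script left them, time stands still between calls to the robot, and variables do not carry over. Pictures are saved under pics/ and viewed, and the job is handed in when it is done.

```bash
ls; mkdir -p pics; python3 - <<'E'
from workcell import *
import cv2,numpy as np
for n in ["scene","top","wrist"]:
    c=camera(n); cv2.imwrite(f"pics/{n}0.png",c["image"]); np.savez(f"pics/{n}0.npz",**c)
    print(n,c["fx"],c["fy"],c["cx"],c["cy"],c["dist_coeffs"]);print(np.round(c["cam_to_world"],3))
s=read_state();print(s); print(grip_point_offset)
E
```

```text
pics
scene 520.9710727423823 520.9710727423823 279.68109313686455 206.92569013856178 [0.01157651 0.         0.         0.         0.        ]
[[-8.600000e-02 -7.160000e-01  6.920000e-01  1.397809e+03]
 [ 9.960000e-01 -7.400000e-02  4.800000e-02  1.036120e+02]
 [ 1.700000e-02  6.940000e-01  7.200000e-01  1.078461e+03]
 [ 0.000000e+00  0.000000e+00  0.000000e+00  1.000000e+00]]
top 469.4101403253024 469.4101403253024 276.6121176902908 211.2650067928626 [-0.10821447  0.          0.          0.          0.        ]
[[-1.300000e-02  9.970000e-01 -7.200000e-02  4.028650e+02]
 [-1.000000e+00 -1.300000e-02  8.000000e-03  5.117200e+01]
 [ 7.000000e-03  7.200000e-02  9.970000e-01  1.531929e+03]
 [ 0.000000e+00  0.000000e+00  0.000000e+00  1.000000e+00]]
wrist 324.5300305296277 324.5300305296277 281.0721153594642 210.75167656520347 [-0.03092803  0.          0.          0.          0.        ]
[[ 3.34000e-01 -9.10000e-01 -2.44000e-01  1.48052e+02]
 [ 9.42000e-01  3.23000e-01  8.80000e-02  6.11173e+02]
 [-1.00000e-03 -2.60000e-01  9.66000e-01  3.72988e+02]
 [ 0.00000e+00  0.00000e+00  0.00000e+00
[... 164 characters left out ...]
23987522e-04, -1.03744270e-03,  1.72873152e-06, -2.92824162e-03,
       -1.25737520e-03, -3.02788325e-03, -8.99383869e-04]), 'joint_efforts': array([ 2.04568554e-03, -9.27394223e+01,  1.98070228e+00, -3.70053005e+01,
        1.80046755e-02,  6.45526030e-03, -6.86767166e-06]), 'eef_pos': array([209.44064474, 588.59074725, 230.87793139]), 'tool_rot': array([[ 3.35223718e-01,  9.42138529e-01, -2.25305812e-04],
       [ 9.42138187e-01, -3.35223789e-01, -8.04748448e-04],
       [-8.33712387e-04,  5.75015575e-05, -9.99999651e-01]]), 'ft_force': array([-1.01398171, -0.1420029 , -0.16662666]), 'torque': array([0.01855111, 0.03549084, 0.04293455]), 'finger_gap': 85.22893970522324}
-18.700000000000003
```

View pics/scene0.png

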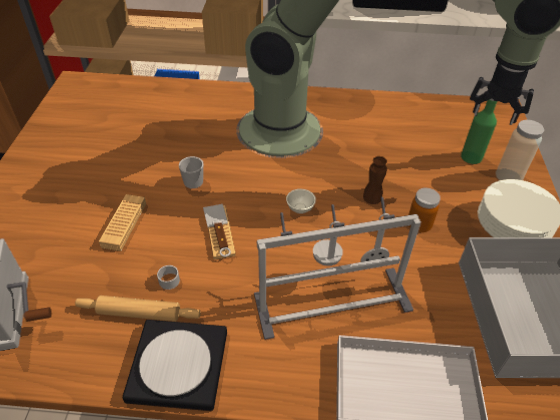

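View pics/top0.png

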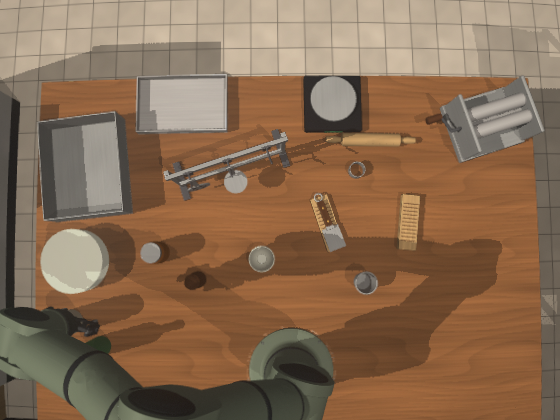

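View pics/wrist0.png

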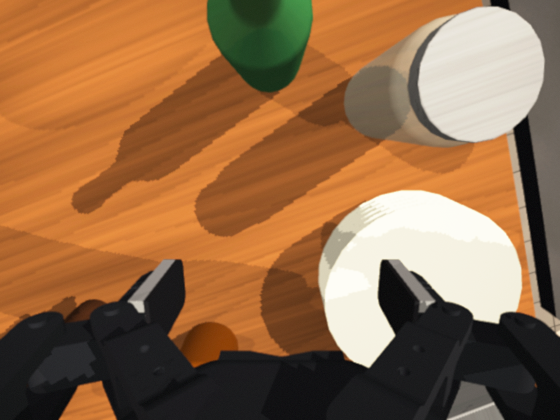

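The empty peg is the one at the -y end: about (283,225) in the scene view and about (275,150) in the top view. The scraper lies on the board at top (328,222), and the pile is at top (409,222). I'll write helpers and get coarse positions.

```bash
cat > h.py <<'E'
from workcell import *
import cv2,numpy as np
def snap(n,tag):
    c=camera(n); cv2.imwrite(f"pics/{tag}.png",c["image"]); np.savez(f"pics/{tag}.npz",**c); return c
def load(tag):
    d=np.load(f"pics/{tag}.npz"); return {k:d[k] for k in d.files}
def ray(c,u,v):
    K=np.array([[c["fx"],0,c["cx"]],[0,c["fy"],c["cy"]],[0,0,1]],float)
    p=cv2.undistortPoints(np.array([[[u,v]]],float),K,np.array(c["dist_coeffs"],float))[0,0]
    T=c["cam_to_world"]; return T[:3,3],T[:3,:3]@np.array([p[0],-p[1],-1.])
def atz(c,u,v,z):
    o,d=ray(c,u,v); return o+d*(z-o[2])/d[2]
def rng(c,u,v):
    o,d=ray(c,u,v); return o+d*float(c["range_z"][int(round(v)),int(round(u))])
def tri(obs):
    A=np.zeros((3,3));b=np.zeros(3);L=[]
    for c,u,v in obs:
        o,d=ray(c,u,v); d=d/np.linalg.norm(d); P=np.eye(3)-np.outer(d,d); A+=P;b+=P@o; L.append((P,o))
    x=np.linalg.solve(A,b); return x,[round(float(np.linalg.norm(P@(x-o))),1) for P,o in L]
def cloud(c):
    H,W=c["range_z"].shape; u,v=np.meshgrid(np.arange(W),np.arange(H))
    K=np.array([[c["fx"],0,c["cx"]],[0,c["fy"],c["cy"]],[0,0,1]],float)
    p=cv2.undistortPoints(np.stack([u,v],-1).reshape(-1,1,2).astype(float),K,np.array(c["dist_coeffs"],float))[:,0]
    z=c["range_z"].reshape(-1,1); T=c["cam_to_world"]
    X=np.c_[p[:,:1],-p[:,1:],-np.ones((len(p),1))]*z
    return (X@T[:3,:3].T+T[:3,3]).reshape(H,W,3)
def crop(tag,x0,y0,x1,y1,s,out):
    im=cv2.imread(f"pics/{tag}.png")[y0:y1,x0:x1]
    cv2.imwrite(f"pics/{out}.png",cv2.resize(im,None,fx=s,fy=s,interpolation=cv2.INTER_CUBIC))
def rotz(a): # tool down, jaw (x) axis along angle a
    c,s=np.cos(a),np.sin(a); return np.array([[c,s,0],[s,-c,0],[0,0,-1.]])
E
python3 - <<'E'
from h import *
t=load("top0");s=load("scene0")
np.set_printoptions(precision=1,suppress=True)
for n,u,v in [("ringish",318,197),("handle",323,212),("blade",334,240),("boardL",313,200),("pile",409,222),("pegroot",283,140),("ladle",235,182),("pin",370,139),("cutter",357,170),("bowl",261,259),("mill",196,280),("jar",153,253),("cup",366,284)]:
    print(n,rng(t,u,v))
crop("top0",140,120,460,300,2.5,"top0c"); crop("scene0",180,180,440,350,3,"scene0c")
E
```

```text
ringish [556.9 -96.   16.4]
handle [ 507.2 -110.3   25.6]
blade [ 416.7 -145.7   12.6]
boardL [547.4 -79.6  15.3]
pile [ 471.  -389.4   28.4]
pegroot [695.5  20.4 240.6]
ladle [597.3 166.1 105. ]
pin [ 741.6 -266.8   42.2]
cutter [ 647.9 -230.1   -6.2]
bowl [358.5  91.6   4.2]
mill [302.9 280.3 144. ]
jar [383.1 415.9 114.1]
cup [ 272.3 -248.4    5.5]
```

View pics/top0c.png

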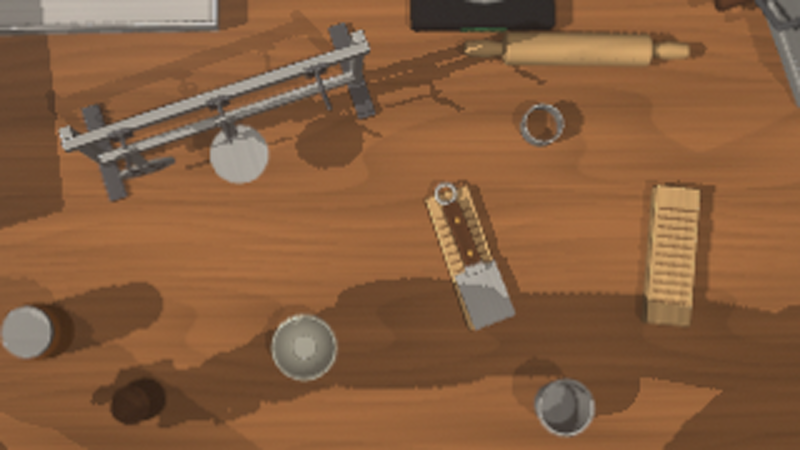

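View pics/scene0c.png

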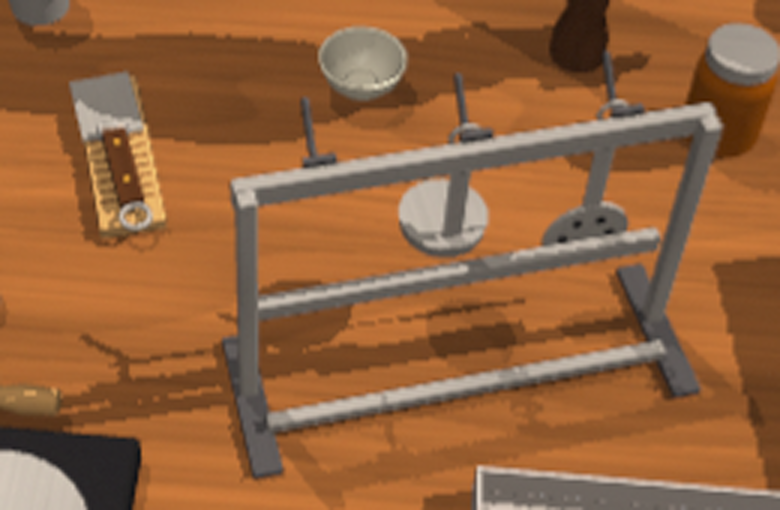

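```bash
python3 - <<'E'
from h import *
crop("top0",230,125,310,185,10,"top0d"); crop("scene0",250,200,350,275,8,"scene0d")
E
```

```text
(no output)
```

View pics/top0d.png

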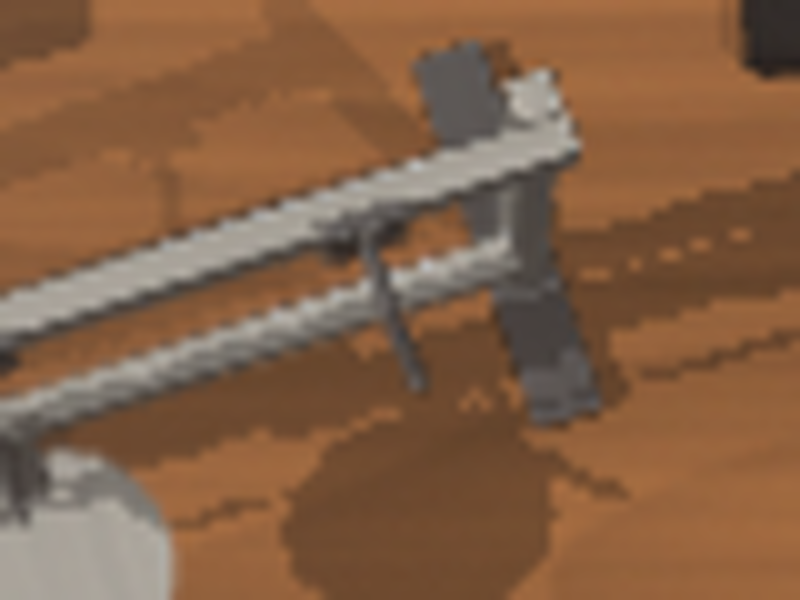

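View pics/scene0d.png

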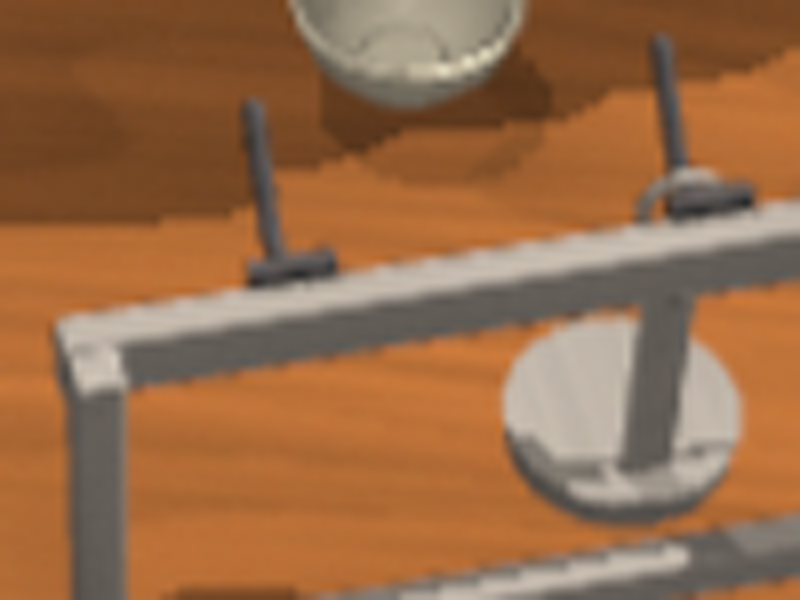

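```bash
python3 - <<'E'
from h import *
np.set_printoptions(precision=3,suppress=True)
t=load("top0");s=load("scene0")
print("tip",tri([(t,271.4,163.0),(s,281.4,212.4)]))
print("2nd tip",tri([(s,332.2,204.5),(t,231.5,175)]))
# rail cloud in top & scene
for c in (t,s):
    P=cloud(c).reshape(-1,3)
    m=(P[:,2]>225)&(P[:,2]<300)&(P[:,0]>600)&(P[:,0]<800)&(P[:,1]>-60)&(P[:,1]<330)
    Q=P[m]; print(len(Q),Q.min(0),Q.max(0),np.median(Q,0)); 
    r=cv2.fitLine(Q[:,:2].astype(np.float32),cv2.DIST_HUBER,0,.01,.01).ravel(); print(r, np.degrees(np.arctan2(r[1],r[0])))
# IK
from itertools import product
st=read_state()['qpos']
yaw=np.arctan2(.316,.95)
f=np.array([np.cos(yaw),np.sin(yaw),0]); up=np.array([0,0,1.]); 
for nm,y in(("camBelow",up),("camAbove",-up)):
    R=np.c_[np.cross(y,f),y,f]
    for p in ([640,10,180],[600,0,220]): print(nm,p,inverse_kinematics(p,R))
for a in (np.radians(20)+np.pi/2,np.radians(20)-np.pi/2): print(inverse_kinematics([490,-115,200],rotz(a)))
E
```

```text
tip (array([627.251,  53.933, 260.438]), [0.4, 0.4])
2nd tip (array([595.043, 162.924, 263.414]), [0.1, 0.1])
774 [600.164   8.88  225.095] [717.83  329.939 261.033] [648.14  161.191 243.96 ]
[  0.303  -0.953 650.203 160.04 ] -72.34529
1775 [600.133   9.291 225.056] [721.209 329.31  263.963] [652.607 161.715 244.027]
[  0.306  -0.952 654.854 167.788] -72.1786
camBelow [640, 10, 180] [ 1.094  1.584 -1.224  2.344  3.56   0.981 -0.285]
camBelow [600, 0, 220] None
camAbove [640, 10, 180] [-0.039  1.084  0.169  2.392  3.525  1.93   1.552]
camAbove [600, 0, 220] None
[-0.139  0.387  0.326  1.962 -0.166  0.818  2.199]
[-0.556  0.548  0.945  1.98  -0.568  0.903 -0.533]
```

```bash
cat >> h.py <<'E'
YAW=np.radians(17.7)
ROOT=np.array([671.,68,236])
def pegframe(): 
    f=np.array([np.cos(YAW),np.sin(YAW),0]); return np.c_[f,np.cross([0,0,1.],f),[0,0,1.]]
def hangR(p,above,dyaw=0):
    """tool pointing along peg +x, pitched p rad down; tool y = +/- scraper x"""
    f=np.array([np.cos(YAW+dyaw),np.sin(YAW+dyaw),0]);u=np.array([0,0,1.])
    z=f*np.cos(p)-u*np.sin(p); xs=u*np.cos(p)+f*np.sin(p)
    y=-xs if above else xs
    return np.c_[np.cross(y,z),y,z],xs,z
E
python3 - <<'E'
from h import *
np.set_printoptions(precision=2,suppress=True)
# ring points in peg frame
F=pegframe()
for above in (0,1):
  for pd in (-10,0,10,20,30,40,50):
    R,xs,z=hangR(np.radians(pd),above); o=[]
    for rp in ([-75,0,50],[-46,0,22],[-22,0,-5],[-12,0,-6]):
        ring=ROOT+F@np.array(rp); tcp=ring-58*xs+4*z
        q=inverse_kinematics(tcp,R); o.append(None if q is None else np.round(q,2).tolist())
    print(above,pd,*o,sep="\n   ")
E
```

```text
0
   -10
   [0.73, 1.32, -0.87, 2.42, 3.76, 1.55, -0.66]
   [0.66, 1.34, -0.8, 2.33, 3.77, 1.57, -0.72]
   [0.73, 1.47, -0.9, 2.25, 3.82, 1.44, -0.62]
   [0.8, 1.56, -1.01, 2.23, 3.82, 1.31, -0.52]
0
   0
   None
   [0.94, 1.51, -1.21, 2.41, 3.48, 1.2, -0.3]
   [0.88, 1.52, -1.14, 2.34, 3.55, 1.21, -0.37]
   [0.74, 1.36, -0.97, 2.32, 3.57, 1.33, -0.6]
0
   10
   None
   None
   [0.72, 1.17, -0.97, 2.4, 3.33, 1.25, -0.68]
   [0.75, 1.21, -1.03, 2.37, 3.31, 1.21, -0.61]
0
   20
   None
   None
   [0.7, 0.97, -0.98, 2.41, 3.11, 1.06, -0.75]
   [0.59, 0.9, -0.84, 2.39, 3.17, 1.07, -0.91]
0
   30
   None
   None
   [0.2, 0.6, -0.35, 2.4, 3.27, 0.85, -1.37]
   [0.27, 0.62, -0.44, 2.38, 3.22, 0.82, -1.3]
0
   40
   [0.95, 0.54, -1.26, 2.38, 2.43, 0.44, -0.48]
   [0.2, 0.39, -0.33, 2.37, 3.31, 0.46, -1.5]
   [0.85, 0.82, -1.27, 2.3, 2.34, 0.66, -0.24]
   [0.83, 0.84, -1.27, 2.28, 2.32, 0.67, -0.21]
0
   50
   [0.95, 0.44, -1.26, 2.27, 1.6, 0.3, 0.27]
   [0.75, 0.48, -1.04, 2.24, 1.85, 0.28, 0.02]
   [0.71, 0.59, -1.05, 2.21, 1.93, 0.38, -0.02]
   [0.69, 0.61, -1.05, 2.19, 1.91, 0.39, 0.02]
1
[... 269 characters left out ...]
3]
1
   10
   None
   None
   [0.65, 1.1, -0.87, 2.4, 3.36, 1.29, 2.35]
   [-0.52, 1.1, 0.58, 2.43, 3.3, 1.77, 1.11]
1
   20
   None
   None
   None
   [0.75, 1.04, -1.08, 2.38, 3.06, 1.04, 2.51]
1
   30
   None
   None
   [0.74, 0.84, -1.07, 2.38, 2.84, 0.82, 2.48]
   [0.73, 0.85, -1.07, 2.35, 2.83, 0.81, 2.5]
1
   40
   [0.82, 0.44, -1.05, 2.38, 2.72, 0.38, 2.33]
   [0.77, 0.57, -1.06, 2.34, 2.59, 0.47, 2.51]
   [0.59, 0.59, -0.86, 2.31, 2.76, 0.5, 2.33]
   [0.58, 0.61, -0.86, 2.29, 2.73, 0.5, 2.36]
1
   50
   [-0.23, 0.21, 0.18, 2.32, 4.37, 0.2, 0.52]
   [-0.07, 0.31, -0.03, 2.27, 3.95, 0.18, 0.94]
   [0.1, 0.4, -0.25, 2.24, 3.38, 0.17, 1.53]
   [0.09, 0.41, -0.25, 2.21, 3.36, 0.16, 1.55]
```

```bash
python3 - <<'E'
from h import *
a=np.radians(20+90)
movep([450,-110,200],rotz(a)); snap("wrist","w1"); snap("scene","s1")
movep([450,-200,200],rotz(a)); snap("wrist","w2")
movep([450,-340,200],rotz(a)); snap("wrist","w3")
print(read_state()["time"],read_state()["eef_pos"])
E
```

```text
4.3083 [ 450.59445969 -338.38124423  199.96571154]
```

View pics/w1.png

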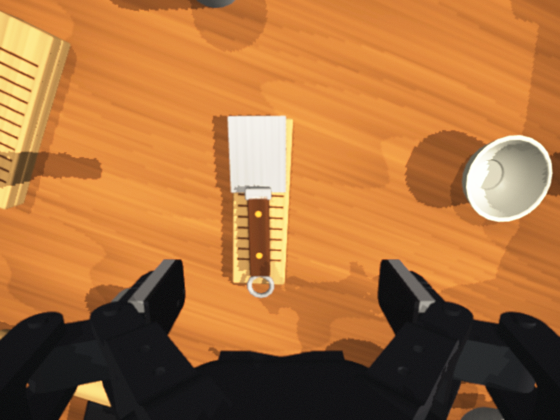

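View pics/w2.png

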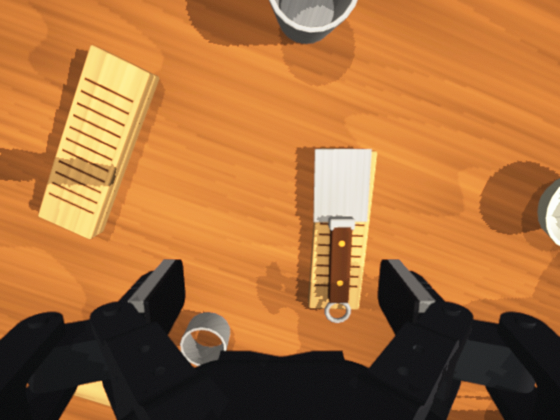

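View pics/w3.png

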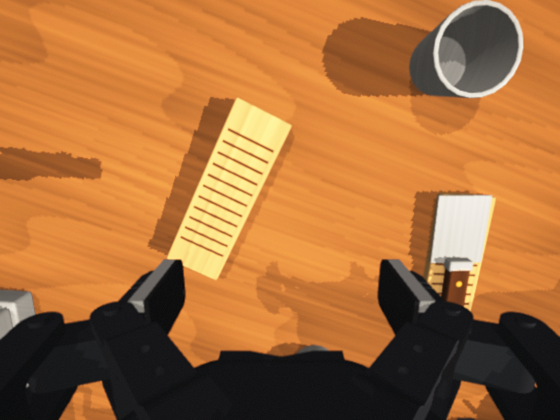

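View pics/s1.png

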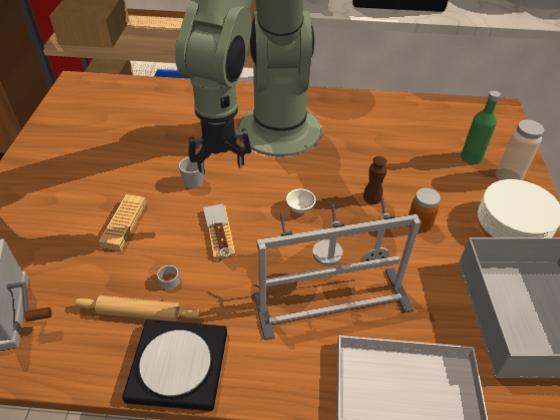

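The scraper is clear in w1: ring about (261,286), handle screws at (258,214) and (259,256). In w3 the pile's four corners are about (238,100), (291,126), (217,278) and (168,257). I'll enlarge these for sub-pixel readings.

```bash
python3 - <<'E'
from h import *
crop("w1",205,105,315,305,3,"w1c"); crop("w2",290,135,400,330,3,"w2c");crop("w3",155,90,300,285,3,"w3c");crop("w2",30,35,170,245,2.8,"w2p")
a,b,c,d=[cv2.imread(f"pics/{n}.png") for n in("w1c","w2c","w3c","w2p")]
h=600
f=lambda i:cv2.copyMakeBorder(i,0,h-i.shape[0],0,0,cv2.BORDER_CONSTANT)
cv2.imwrite("pics/ab.png",np.hstack([f(a),f(b)]));cv2.imwrite("pics/cd.png",np.hstack([f(c),f(d)]))
print(a.shape,b.shape,c.shape,d.shape)
E
```

```text
(600, 330, 3) (585, 330, 3) (585, 435, 3) (588, 392, 3)
```

View pics/ab.png

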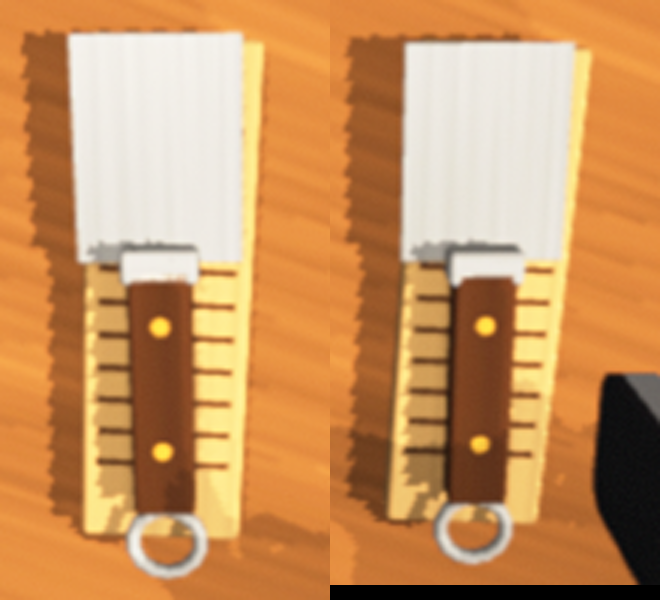

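View pics/cd.png

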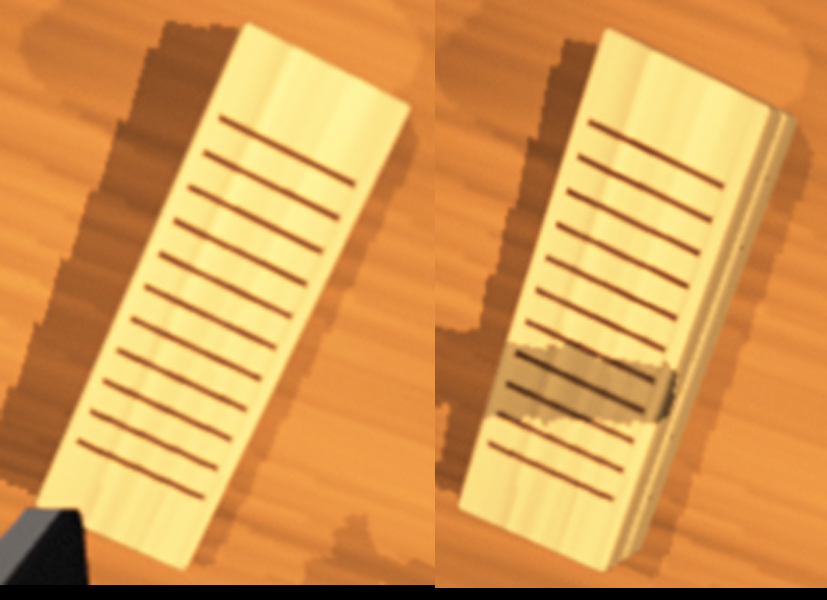

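```bash
python3 - <<'E'
from h import *
np.set_printoptions(precision=1,suppress=True)
w1,w2,w3=load("w1"),load("w2"),load("w3")
A=lambda p:(w1,205+(p[0]+.5)/3-.5,105+(p[1]+.5)/3-.5)
B=lambda p:(w2,290+(p[0]+.5)/3-.5,135+(p[1]+.5)/3-.5)
C=lambda p:(w3,155+(p[0]+.5)/3-.5,90+(p[1]+.5)/3-.5)
D=lambda p:(w2,30+(p[0]+.5)/2.8-.5,35+(p[1]+.5)/2.8-.5)
P={}
for n,o in dict(ring=[A((168,544)),B((144,530))],s1=[A((160,328)),B((156,326))],s2=[A((163,452)),B((150,444))],
  bBL=[A((85,534)),B((58,520))],bBR=[A((240,538)),B((207,522))],bTR=[A((264,42)),B((262,50))],
  pT=[C((247,24)),D((173,30))],pR=[C((410,107)),D((335,107))],pB=[C((186,570)),D((171,571))]).items():
    x,r=tri(o); print(n,x,r,"rng",rng(*o[0]),rng(*o[1])); P[n]=x
yw=lambda a,b:np.degrees(np.arctan2(*(b-a)[1::-1]))
print("scr yaw",yw(P['s1'],P['s2']),yw(P['s1'],P['ring']))
# fixed z
for cam,nm in((A,"w1"),):
    r=atz(*A((168,544)),21);a=atz(*A((160,328)),28);b=atz(*A((163,452)),28);print(nm,r,a,b,yw(a,b),yw(a,r))
r=atz(*B((144,530)),21);a=atz(*B((156,326)),28);b=atz(*B((150,444)),28);print("w2",r,a,b,yw(a,b),yw(a,r))
for F,L in((A,[(85,534),(240,538),(264,42)]),(B,[(58,520),(207,522),(262,50)])):
    q=[atz(*F(p),14) for p in L]; print("board",*q,np.linalg.norm(q[1]-q[0]),np.linalg.norm(q[2]-q[1]),"c",(q[0]+q[2])/2,yw(q[2],q[1]))
for F,L in((C,[(186,570),(410,107),(247,24)]),(D,[(171,571),(335,107),(173,30)])):
    q=[atz(*F(p),28) for p in L]; print("pile",*q,np.linalg.norm(q[1]-q[0]),np.linalg.norm(q[2]-q[1]),"c",(q[0]+q[2])/2,yw(q[1],q[0]))
E
```

```text
ring [557.9 -93.4  21. ] [0.1, 0.1] rng [569.3 -90.9  -0.6] [569.6 -84.4  -1.5]
s1 [ 479.4 -123.    27.9] [0.2, 0.2] rng [ 479.4 -123.    28.5] [ 479.  -123.3   28.7]
s2 [ 521.6 -107.4   27.3] [0.1, 0.1] rng [ 521.2 -107.5   28.5] [ 520.8 -108.    28.9]
bBL [ 568.9 -122.9   13.2] [0.1, 0.1] rng [ 576.9 -122.5   -1.6] [ 576.6 -118.7   -0.6]
bBR [552.  -67.5  10.1] [0.0, 0.0] rng [556.7 -65.6   0.5] [557.6 -62.2  -1.1]
bTR [ 380.6 -122.4   11.5] [0.0, 0.0] rng [ 380.3 -122.    -1.4] [ 380.3 -118.7   -0.6]
pT [ 381.4 -406.8   26.3] [0.1, 0.1] rng [ 381.3 -406.8   26.7] [ 380.9 -422.1    0.1]
pR [ 387.  -350.9   26.7] [0.2, 0.2] rng [ 387.3 -351.    28. ] [ 386.8 -351.8   24.4]
pB [ 564.3 -369.7   26.5] [0.1, 0.1] rng [ 579.2 -370.5   -0.2] [ 579.7 -382.8   -1.5]
scr yaw 20.268138185693825 20.659773651903656
w1 [558.  -93.4  21. ] [ 479.5 -123.    28. ] [ 521.4 -107.5   28. ] 20.35189301613404 20.673961874175312
w2 [557.8 -93.4  21. ] [ 479.2 -123.    28. ] [ 521.2 -107.7   28. ] 20.093200110623187 20.651441165896234
board [ 568.4 -122.9   14. ] [550.1 -68.2  14. ] [ 380.7 -122.4   14. ] 57.693144276477454 177.85592031045803 c [ 474.5 -122.7   14. ] 17.742450419475148
board [ 568.6 -123.1   14. ] [550.1 -69.3  14. ] [ 380.7 -123.1   14. ] 56.94027179693135 177.8023304873393 c [ 474.6 -123.1   14. ] 17.627042239523565
pile [ 563.5 -369.7   28. ] [ 387.3 -351.    28. ] [ 381.3 -406.6   28. ] 177.23665246977302 55.95632705034268 c [ 472.4 -388.1   28. ] -6.0717563363683995
pile [ 563.3 -369.    28. ] [ 386.8 -350.4   28. ] [ 381.5 -405.8   28. ] 177.51020994291085 55.708233413105305 c [ 472.4 -387.4   28. ] -6.028635840429155
```

```bash
python3 - <<'E'
from h import *
np.set_printoptions(precision=1,suppress=True)
w=load("w3");P=cloud(w)
s=read_state();R=s["tool_rot"];t=s["eef_pos"]
L=(P-t)@R
for u,v in [(170,268),(180,265),(160,275),(140,300),(178,285),(150,270),(390,265),(395,280),(430,300),(382,270)]: print(u,v,L[v,u])
m=(P[...,2]>150)&(np.abs(L[...,0])<80)&(np.abs(L[...,1])<30)
print("max z tool",np.percentile(L[m][:,2],[90,99,99.9,100]))
E
```

```text
170 268 [-43.1 -11.  -26.2]
180 265 [-42.3  -7.8 -16.6]
160 275 [-45.3 -10.4 -31.1]
140 300 [-45.5 -10.3 -49. ]
178 285 [-42.2  -1.2 -21.7]
150 270 [-151.6   98.1  200.9]
390 265 [ 43.8 -10.8 -22.9]
395 280 [ 42.9  -8.9 -32.2]
430 300 [ 48.4 -10.5 -49.3]
382 270 [ 42.9  -5.6 -16.7]
max z tool [-49.6 -19.1 -13.6 -11.9]
```

```bash
python3 - <<'E'
from h import *
np.set_printoptions(precision=2,suppress=True)
R=rotz(np.radians(20.6+90))
g=np.array([503.7,-113.8,0])
movep(g+[0,0,90],R)
print(movel(g+[0,0,16],max_speed=100,guard=15), read_state()["eef_pos"],read_state()["ft_force"])
clamp(); s=read_state(); print(s["finger_gap"],s["ft_force"],s["time"])
movel(g+[0,0,40],max_speed=60); movel(g+[0,0,200],max_speed=150)
s=read_state(); print(s["finger_gap"],s["ft_force"],s["torque"],s["time"],s["qpos"])
snap("wrist","w4");snap("scene","s4")
E
```

```text
False [ 503.96 -113.96   16.42] [-0.21 -0.34  0.17]
20.213126945888177 [-2.    0.7   9.22] 6.8167
20.245668183147586 [ 0.03 -0.7  -0.76] [ 0.04 -0.06 -0.04] 8.5833 [ 0.17  0.39 -0.08  1.91  0.04  0.84  2.  ]
```

View pics/w4.png

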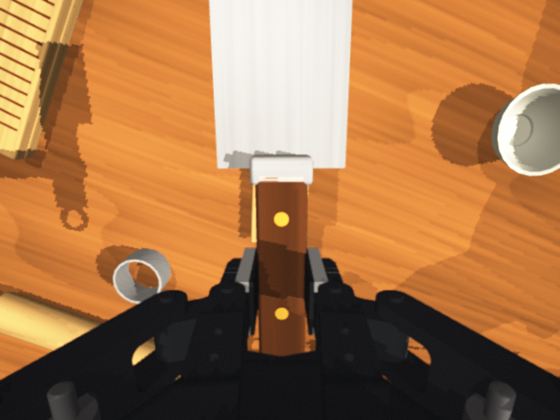

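View pics/s4.png

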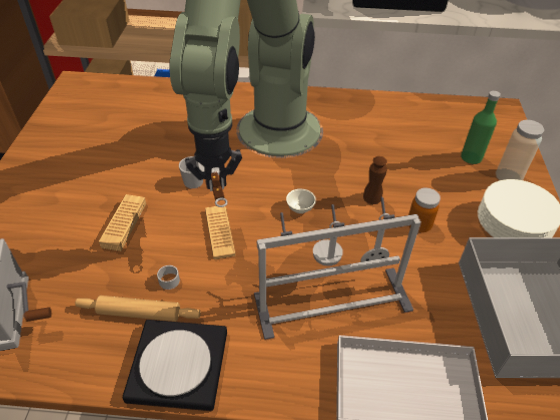

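```bash
python3 - <<'E'
from h import *
np.set_printoptions(precision=2,suppress=True)
w=load("w4");s=read_state();R=s["tool_rot"];t=s["eef_pos"]
for u,v in[(281,219),(282,314),(281,260),(270,240),(295,240),(281,170)]: print((rng(w,u,v)-t)@R)
F=pegframe()
for pd in (60,55,50,45,40,30,20,10,0):
    Rr,xs,z=hangR(np.radians(pd),0); o=[]
    for rp in ([-75,0,53],[-46,0,24],[-24,0,0],[-14,0,-5]):
        q=inverse_kinematics(ROOT+F@np.array(rp)-58*xs+4.6*z,Rr); o.append(None if q is None else np.round(q,2).tolist())
    print(pd,*o,sep="\n   ")
E
```

```text
[  0.36 -26.   -10.33]
[  0.86  19.52 -10.7 ]
[  0.38  -7.48 -10.91]
[ -4.35 -16.81 -11.04]
[  6.36 -16.96 -11.42]
[  0.34 -46.98 -11.56]
60
   [0.12, 0.2, -0.25, 2.17, -0.18, 0.27, 1.93]
   [0.07, 0.29, -0.22, 2.14, -0.14, 0.21, 1.89]
   [0.04, 0.36, -0.2, 2.12, -0.12, 0.16, 1.86]
   [-0.1, 0.37, -0.04, 2.1, -0.47, 0.17, 2.2]
55
   [0.81, 0.33, -1.06, 2.21, 0.91, 0.24, 0.9]
   [0.61, 0.39, -0.88, 2.18, 1.19, 0.21, 0.63]
   [0.82, 0.68, -1.27, 2.15, 1.52, 0.55, 0.42]
   [0.81, 0.71, -1.27, 2.13, 1.54, 0.57, 0.41]
50
   [0.95, 0.44, -1.26, 2.26, 1.57, 0.29, 0.3]
   [0.88, 0.59, -1.26, 2.23, 1.73, 0.43, 0.19]
   [0.83, 0.7, -1.26, 2.2, 1.81, 0.53, 0.16]
   [0.82, 0.73, -1.27, 2.19, 1.82, 0.55, 0.17]
45
   [0.95, 0.47, -1.24, 2.32, 2.1, 0.32, -0.2]
   [0.88, 0.63, -1.26, 2.29, 2.08, 0.47, -0.12]
   [0.84, 0.74, -1.26, 2.26, 2.1, 0.57, -0.08]
   [0.83, 0.77, -1.27, 2.24, 2.09, 0.59, -0.05]
40
   [0.96, 0.53, -1.25, 2.38, 2.43, 0.43, -0.48]
   [0.89, 0.69, -1.26, 2.34, 2.35, 0.56, -0.33]
   [0.85, 0.81, -1.27, 2.3, 2.33, 0.65, -0.24]
   [0.84, 0.84, -1.27, 2.29, 2.32, 0.67, -0.21]
30
   None
   None
   [0.86, 0.98, -1.28, 2.38, 2.67, 0.86, -0.38]
   [0.85, 1.0, -1.28, 2.35, 2.66, 0.87, -0.35]
20
   None
   None
   None
   [0.87, 1.22, -1.28, 2.38, 2.93, 1.04, -0.33]
10
   None
   None
   [0.97, 1.58, -1.41, 2.39, 3.12, 1.11, -0.03]
   [0.98, 1.65, -1.45, 2.37, 3.1, 1.09, 0.06]
0
   None
   None
   [0.97, 1.67, -1.29, 2.34, 3.47, 1.1, -0.14]
   [0.14, 1.06, -0.24, 2.35, 3.47, 1.74, -1.29]
```

```bash
cat >> h.py <<'E'
RT=np.array([0.5,58,-4.3])
def hp(pd,rp,root=None):
    R,_,_=hangR(np.radians(pd),0); ring=(ROOT if root is None else root)+pegframe()@np.array(rp,float)
    return ring-R@RT,R
E
python3 - <<'E'
from h import *
np.set_printoptions(precision=2,suppress=True)
movep(*hp(45,[-85,-110,60])); print(read_state()["qpos"])
p,R=hp(45,[-80,0,58]); print(inverse_kinematics(p,R))
movep(p,R); s=read_state(); print(s["time"],s["eef_pos"],p,s["qpos"],s["finger_gap"])
c=snap("scene","s5");t=snap("top","t5"); crop("s5",230,170,330,245,8,"s5c");crop("t5",230,125,310,185,10,"t5c")
E
```

```text
[ 1.27  0.68 -1.41  2.2   1.58  0.33  0.61]
[ 1.05  0.54 -1.4   2.33  1.93  0.4  -0.  ]
10.95 [558.95  31.74 249.9 ] [558.76  31.66 249.95] [ 1.05  0.54 -1.4   2.33  1.93  0.4  -0.  ] 20.479769468107992
```

View pics/s5.png

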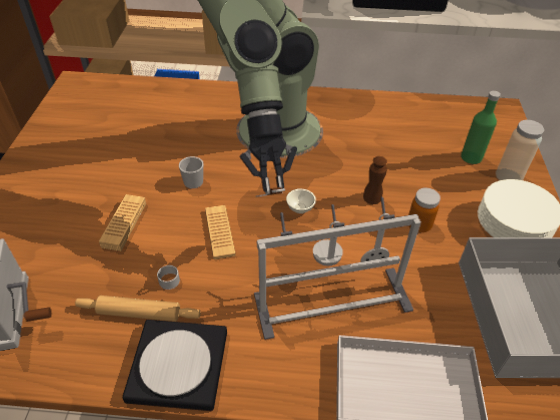

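View pics/s5c.png

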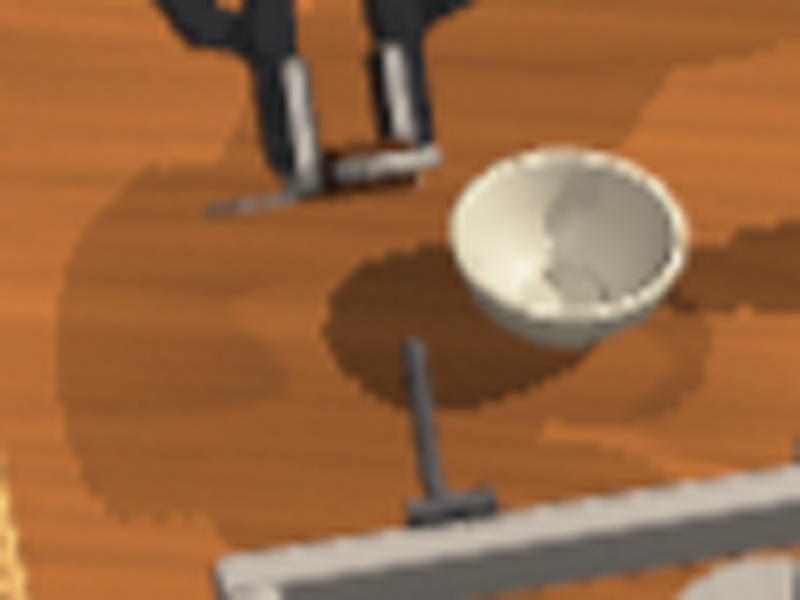

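View pics/t5c.png

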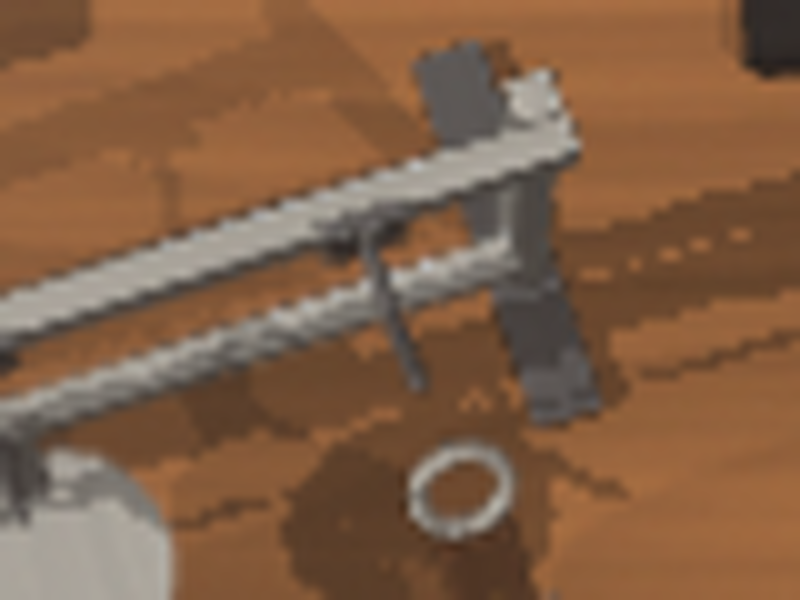

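```bash
python3 - <<'E'
from h import *
np.set_printoptions(precision=2,suppress=True)
s,t=load("s5"),load("t5");st=read_state()
r,e=tri([(s,278.06,190.0),(t,275.65,173.35)]); print("ring seen",r,e)
print("ring expected",st["eef_pos"]+st["tool_rot"]@RT, "in tool", st["tool_rot"].T@(r-st["eef_pos"]))
tip,_=tri([(t,271.4,163.0),(s,281.4,212.4)])
# tip in this crop: (413,343)
tip2,_=tri([(t,271.4,163.0),(s,230+413.5/8-.5,170+343.5/8-.5)]);print(tip,tip2)
root,e=tri([(t,230+37.2-.5+.05,125+22.8-.5),(s,230+436/8-.5,170+497/8-.5)]);print("root~",root,e)
F=pegframe(); print("ring in peg frame seen",F.T@(r-ROOT),"tip in peg",F.T@(tip2-ROOT))
E
```

```text
ring seen [593.31  43.04 293.95] [0.5, 0.5]
ring expected [595.17  42.86 293.85] in tool [ 1.24 56.85 -5.59]
[627.25  53.93 260.44] [627.28  53.71 260.32]
root~ [673.2   64.9  250.89] [1.0, 1.0]
ring in peg frame seen [-81.6   -0.15  57.95] tip in peg [-45.99  -0.33  24.32]
```

```bash
python3 - <<'E'
from h import *
np.set_printoptions(precision=2,suppress=True)
for rp in ([-40,0,18],):
    p,R=hp(45,rp); print(movel(p,R,max_speed=60,guard=8)); s=read_state(); print(s["time"],s["eef_pos"]-p,s["ft_force"],s["qpos"])
snap("scene","s6");snap("top","t6"); crop("s6",230,170,330,245,8,"s6c");crop("t6",230,125,310,185,10,"t6c")
E
```

```text
False
12.1417 [-0.09 -0.11  0.22] [ 0.38  0.1  -0.52] [ 0.91  0.7  -1.32  2.28  2.04  0.54 -0.03]
```

View pics/s6c.png

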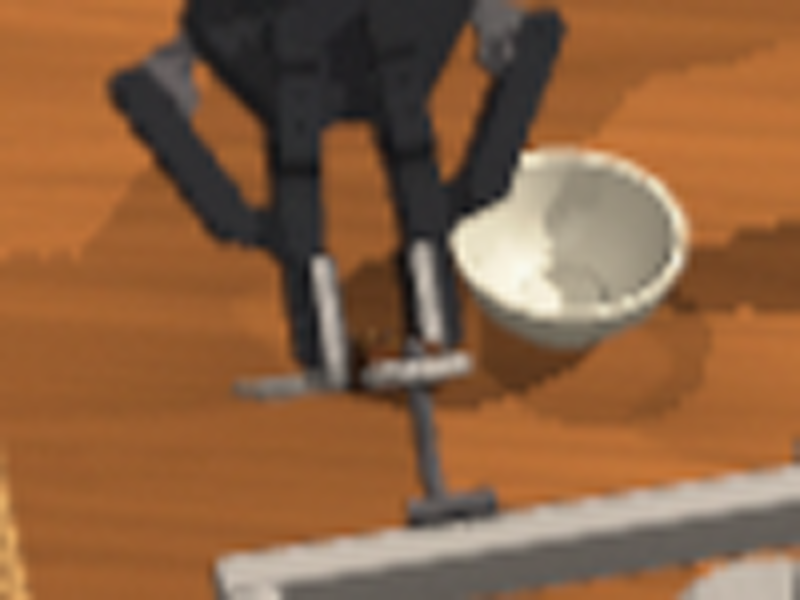

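View pics/t6c.png

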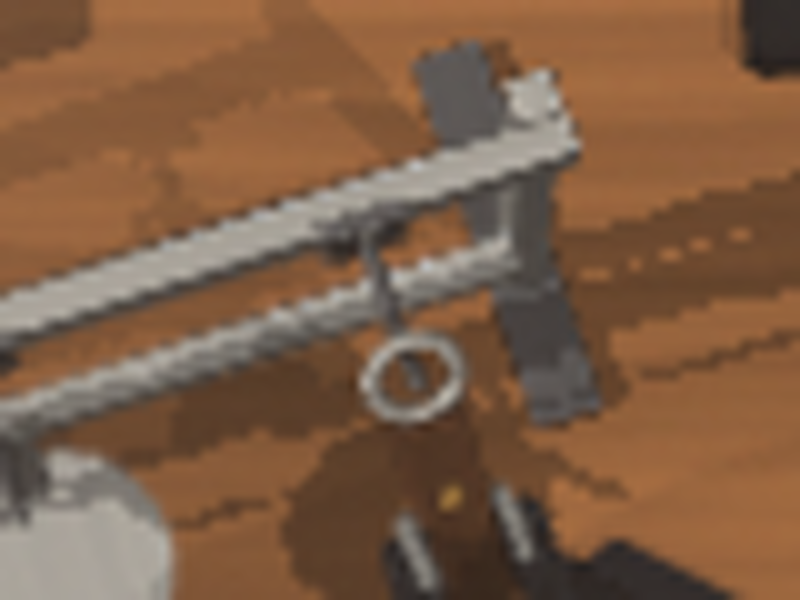

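```bash
python3 - <<'E'
from h import *
np.set_printoptions(precision=2,suppress=True)
for pd,rp in ((45,[-21,0,-1.5]),(45,[-15,0,-4]),(37,[-14,0,-4]),(29,[-14,0,-4]),(21,[-14,0,-4]),(14,[-14,0,-4]),(8,[-14,0,-4])):
    p,R=hp(pd,rp)
    try: g=movel(p,R,max_speed=50,guard=8)
    except PlanningError as e: print(pd,"plan",e); break
    s=read_state(); print(pd,g,round(s["time"],2),s["eef_pos"]-p,s["ft_force"],s["qpos"])
    if g: break
snap("scene","s7");snap("top","t7"); crop("s7",230,170,330,245,8,"s7c");crop("t7",230,125,310,185,10,"t7c")
E
```

```text
45 False 12.93 [-0.1   0.27 -0.08] [-0.31 -1.02 -1.04] [ 0.85  0.77 -1.29  2.25  2.08  0.59 -0.04]
45 False 13.22 [0.5  0.07 0.34] [1.18 0.73 1.9 ] [ 0.84  0.78 -1.28  2.24  2.08  0.6  -0.03]
37 False 13.63 [-0.24  0.1  -0.39] [ 0.3  -0.68 -0.24] [ 0.88  0.94 -1.35  2.31  2.37  0.77 -0.17]
29 False 14.0 [-0.05  0.12 -0.42] [-0.51 -0.01 -1.16] [ 0.89  1.1  -1.36  2.36  2.62  0.92 -0.22]
21 False 14.36 [ 0.11  0.08 -0.36] [ 1.03 -0.   -1.22] [ 0.9   1.25 -1.35  2.38  2.86  1.04 -0.24]
14 False 14.68 [ 0.18 -0.01 -0.28] [ 0.27 -0.37 -1.71] [ 0.91  1.38 -1.32  2.38  3.07  1.1  -0.23]
8 False 14.98 [ 0.19 -0.08 -0.15] [-0.26  0.92 -0.82] [ 0.92  1.49 -1.29  2.36  3.25  1.12 -0.22]
```

View pics/s7.png

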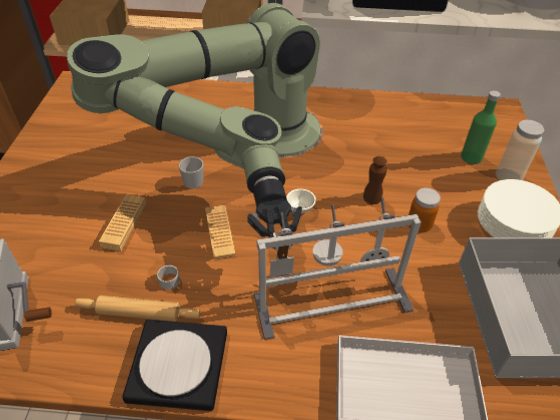

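View pics/t7c.png

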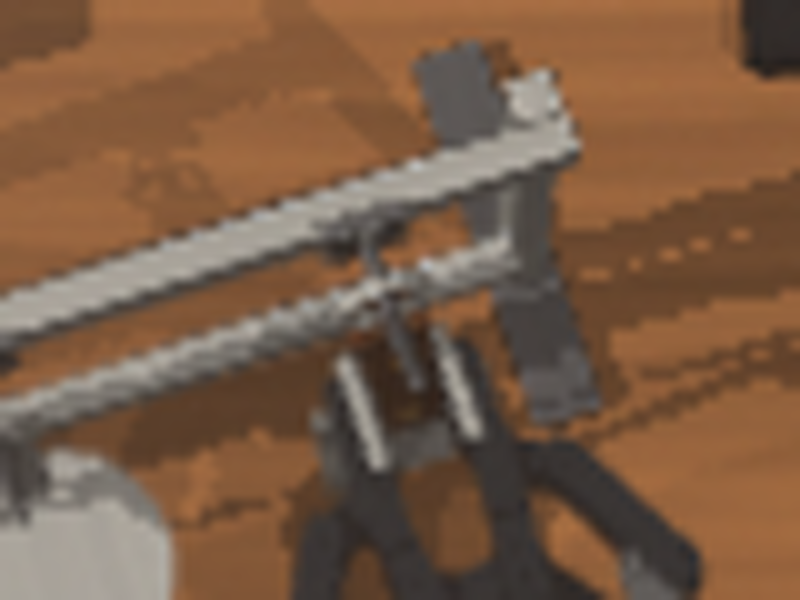

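View pics/s7c.png

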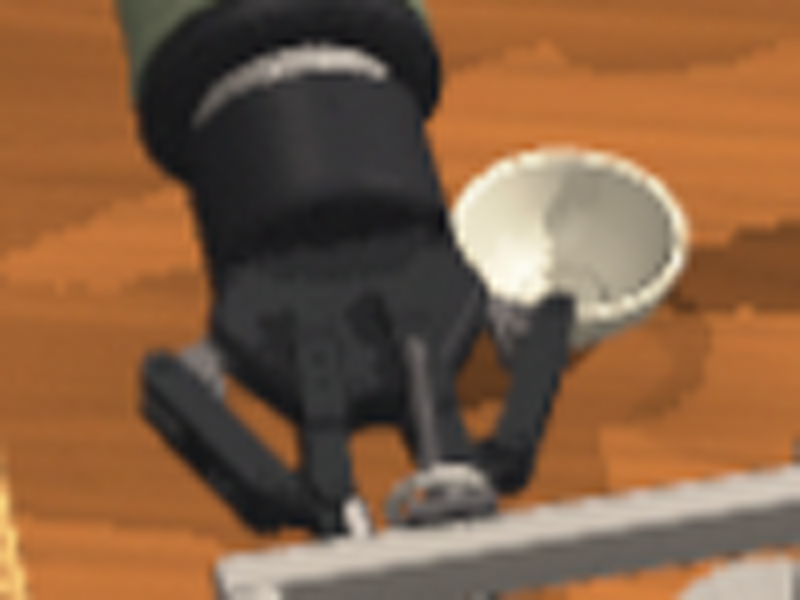

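```bash
python3 - <<'E'
from h import *
np.set_printoptions(precision=2,suppress=True)
p,R=hp(8,[-14,0,-7]); print(movel(p,max_speed=30,guard=5), read_state()["ft_force"])
open_gripper(); s=read_state(); print(s["finger_gap"],s["ft_force"],s["time"])
snap("scene","s8");snap("top","t8"); crop("s8",230,170,330,245,8,"s8c");crop("t8",230,125,310,185,10,"t8c")
for pd,off in ((8,25),(8,15),(20,20),(30,20),(45,30)):
    R,_,z=hangR(np.radians(pd),0); print(pd,off,inverse_kinematics(hp(pd,[-14,0,-4])[0]-off*pegframe()[:,0],R))
E
```

```text
False [0.78 0.89 2.25]
85.23455879883377 [ 0.31  0.57 -0.17] 15.9833
8 25 [ 0.95  1.5  -1.28  2.42  3.27  1.15 -0.21]
8 15 [ 0.94  1.5  -1.28  2.39  3.27  1.14 -0.21]
20 20 [ 0.93  1.28 -1.35  2.43  2.9   1.07 -0.23]
30 20 [ 0.93  1.11 -1.4   2.4   2.58  0.94 -0.19]
45 30 [ 0.91  0.79 -1.35  2.3   2.09  0.63 -0.04]
```

View pics/s8c.png

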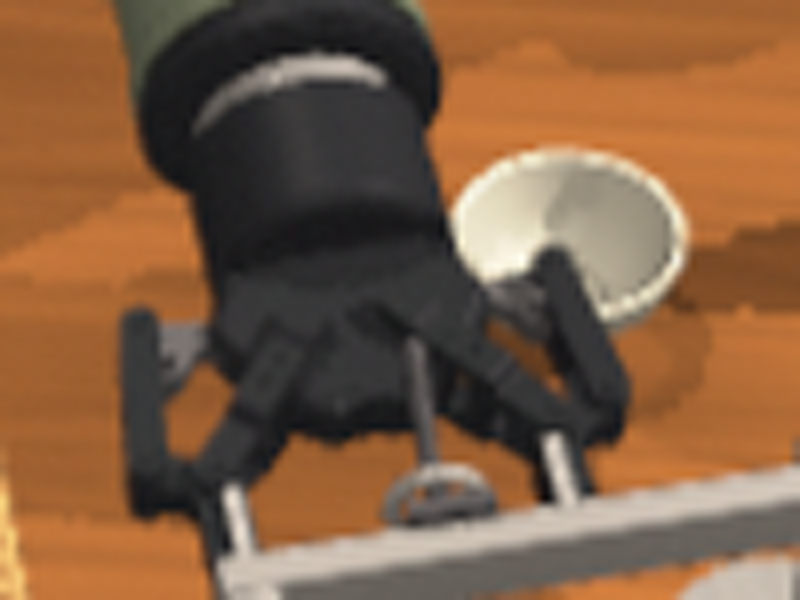

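View pics/t8c.png

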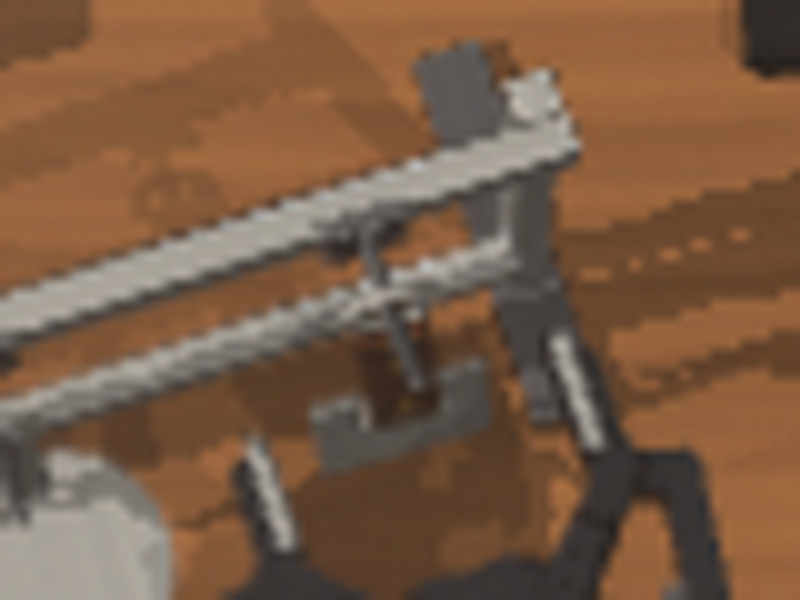

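```bash
python3 - <<'E'
from h import *
np.set_printoptions(precision=2,suppress=True)
def go(pd,rp):
    p,R=hp(pd,rp)
    try: g=movel(p,R,max_speed=80,guard=8)
    except PlanningError as e: print(pd,rp,"plan",e); return False
    s=read_state(); print(pd,rp,g,round(s["time"],2),s["ft_force"],s["qpos"]); return True
go(8,[-38,0,-5])
go(25,[-34,0,-5]) ; go(40,[-44,0,-2]) 
go(45,[-80,0,40])
snap("scene","s9");snap("top","t9"); crop("s9",230,170,330,245,8,"s9c");crop("t9",230,125,310,185,10,"t9c")
E
```

```text
8 [-38, 0, -5] False 16.53 [-0.33 -0.36  0.23] [ 0.95  1.5  -1.28  2.41  3.27  1.15 -0.21]
25 [-34, 0, -5] False 17.14 [-0.5  -0.02 -0.42] [ 0.93  1.2  -1.38  2.42  2.74  1.01 -0.21]
40 [-44, 0, -2] False 17.72 [-0.64 -0.71  0.16] [ 0.93  0.89 -1.38  2.35  2.28  0.73 -0.14]
45 [-80, 0, 40] False 18.62 [ 0.06 -0.12 -0.08] [ 1.03  0.61 -1.4   2.34  2.    0.47 -0.04]
```

View pics/s9.png

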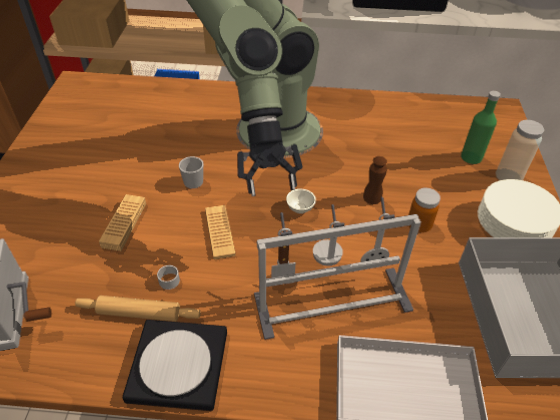

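View pics/t9c.png

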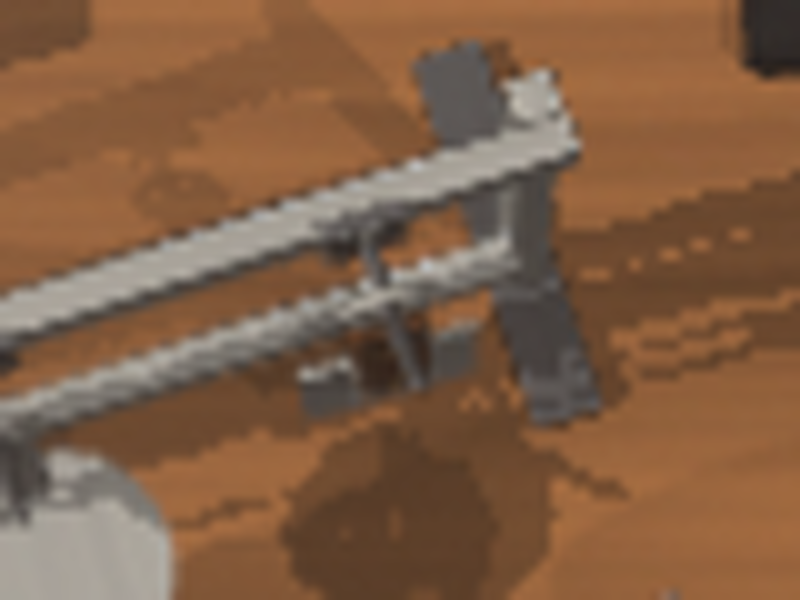

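The scraper hangs freely on the empty peg, with its blade straight below at scene (284,270). Next I'll look at the bare board.

```bash
python3 - <<'E'
from h import *
np.set_printoptions(precision=2,suppress=True)
movep(*hp(45,[-85,-110,60]))
R=rotz(np.radians(17.7+90))
movep([440,-110,190],R); snap("wrist","wa")
movep([440,-170,190],R); snap("wrist","wb")
print(read_state()["time"],read_state()["qpos"])
crop("wa",200,90,330,300,2.8,"wac");crop("wb",240,100,370,310,2.8,"wbc")
a,b=cv2.imread("pics/wac.png"),cv2.imread("pics/wbc.png");print(a.shape,b.shape)
cv2.imwrite("pics/wab.png",np.hstack([a,b]))
E
```

```text
20.6917 [ 1.16  0.65 -1.29  1.99  0.73  1.07  1.42]
(588, 364, 3) (588, 364, 3)
```

View pics/wab.png

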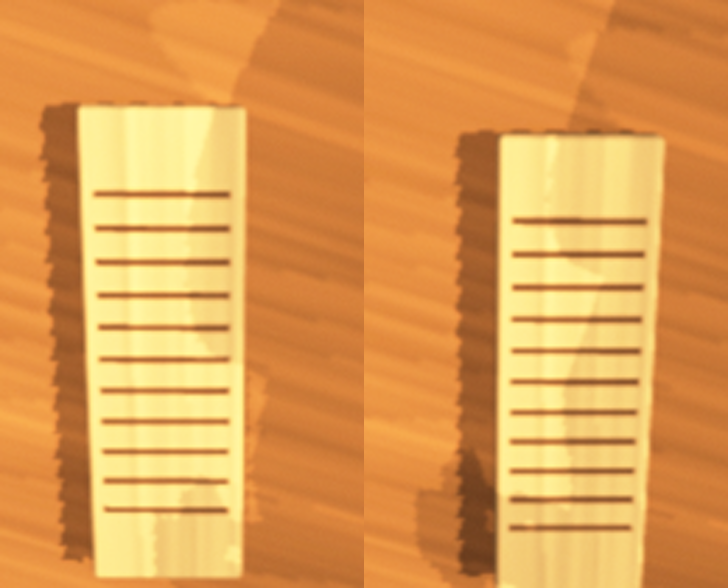

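```bash
python3 - <<'E'
from h import *
np.set_printoptions(precision=2,suppress=True)
wa,wb=load("wa"),load("wb")
A=lambda x,y:(wa,200+(x+.5)/2.8-.5,90+(y+.5)/2.8-.5)
B=lambda x,y:(wb,240+(x+.5)/2.8-.5,100+(y+.5)/2.8-.5)
for a,b in(((79,107),(136,136)),((245,107),(300,136)),((95,194),(150,221)),((228,510),(268,528))):
    print(tri([A(*a),B(*b)]),rng(*A(*a)))
q=[atz(*A(*p),14) for p in((79,107),(245,107),(96,577),(242,577))]
print(*q); c=np.mean(q,0); print("c",c)
d=(q[2]+q[3]-q[0]-q[1])/2; print(np.linalg.norm(d),np.degrees(np.arctan2(d[1],d[0])),np.linalg.norm(q[1]-q[0]),np.linalg.norm(q[3]-q[2]))
q=[atz(*B(*p),14) for p in((136,136),(300,136))];print(*q)
E
```

```text
(array([ 398.  , -176.97,   10.34]), [0.1, 0.1]) [ 397.91 -176.58   12.99]
(array([ 380.63, -122.63,   11.44]), [0.1, 0.1]) [ 380.72 -122.64   11.77]
(array([ 424.48, -163.3 ,   13.77]), [0.1, 0.1]) [ 424.56 -163.29   13.88]
(array([523.73, -82.93,  16.07]), [0.0, 0.0]) [525.25 -82.44  12.73]
[ 397.85 -176.43   14.  ] [ 380.7  -122.69   14.  ] [ 567.81 -123.03   14.  ] [550.29 -68.67  14.  ]
c [ 474.16 -122.7    14.  ]
178.06405814322744 17.553826630859504 56.41073520563673 57.112057822925735
[ 397.69 -177.12   14.  ] [ 380.52 -123.17   14.  ]
```

```bash
python3 - <<'E'
from h import *
np.set_printoptions(precision=2,suppress=True)
R=rotz(np.radians(17.6+90)); g=np.array([474.2,-122.8,0])
movep(g+[0,0,80],R)
print(movel(g+[0,0,0],max_speed=80,guard=10)); s=read_state(); print(s["eef_pos"],s["ft_force"])
clamp(); s=read_state(); print(s["finger_gap"],s["ft_force"],s["eef_pos"],s["time"])
movel(g+[0,0,20],max_speed=40); movel(g+[0,0,110],max_speed=120)
s=read_state(); print(s["finger_gap"],s["ft_force"],s["eef_pos"])
R2=rotz(np.radians(-6.05+90)); h=np.array([472.4,-387.8,0])
print(inverse_kinematics(h+[0,0,110],R2))
snap("scene","s10"); snap("wrist","w10");print(read_state()["time"])
E
```

```text
False
[ 474.44 -122.84    0.39] [-0.5  -0.18  0.07]
56.612710255132185 [-3.57 -0.76 14.29] [ 474.34 -122.93    0.62] 22.8083
56.07125284996336 [-0.64 -0.2  -1.66] [ 473.85 -122.86  109.41]
[ 1.22  0.85 -1.    1.7   0.82  1.06  1.41]
24.4583
```

View pics/w10.png

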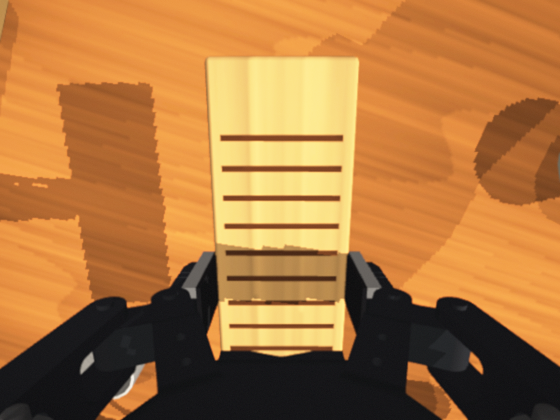

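View pics/s10.png

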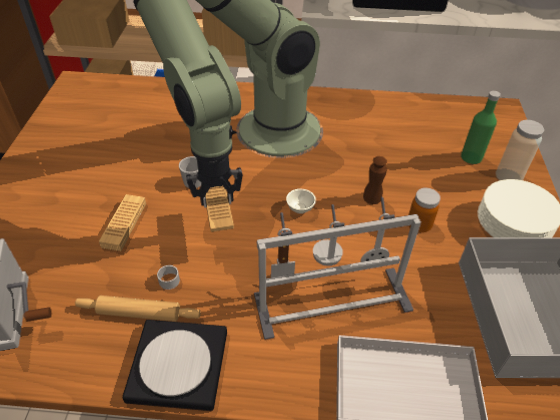

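```bash
python3 - <<'E'
from h import *
np.set_printoptions(precision=2,suppress=True)
w=load("w10");s=read_state();R=s["tool_rot"];t=s["eef_pos"]
L=(cloud(w)-t)@R
for u,v in[(210,62),(354,62),(283,70),(283,150),(283,220),(283,290),(283,335)]: print(u,v,L[v,u])
h=np.array([472.4,-387.8,0]);R2=rotz(np.radians(-6.05+90))
movep(h+[0,0,110],R2); s=read_state();print(s["eef_pos"],s["time"])
movel(h+[0,0,50],max_speed=80)
snap("wrist","w11");snap("scene","s11");snap("top","t11"); crop("s11",80,180,180,255,8,"s11c")
E
```

```text
210 62 [-25.92 -87.24 -13.29]
354 62 [ 27.31 -87.38 -12.75]
283 70 [  1.01 -84.26 -14.35]
283 150 [  1.09 -54.99 -11.85]
283 220 [  1.14 -26.4  -13.06]
283 290 [  1.22   5.83 -13.16]
283 335 [  1.28  28.96 -13.16]
[ 472.88 -386.41  110.04] 25.4917
```

View pics/w11.png

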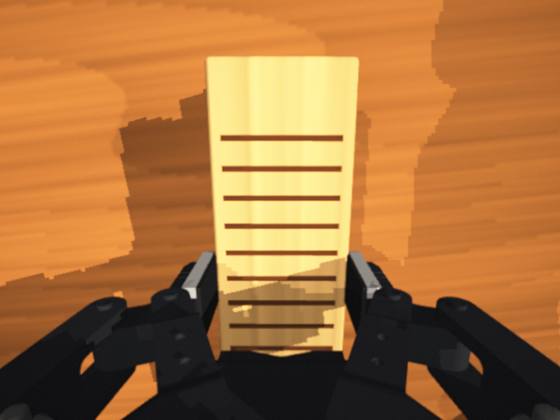

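View pics/s11c.png

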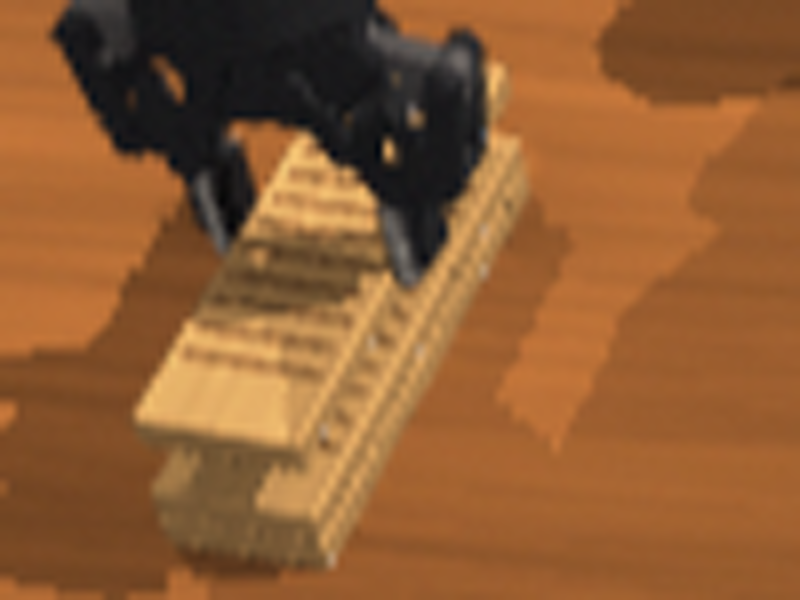

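```bash
python3 - <<'E'
from h import *
np.set_printoptions(precision=2,suppress=True)
h=np.array([472.4,-388.3,0])
print(movel(h+[0,0,33],max_speed=40,guard=6),read_state()["eef_pos"])
g=movel(h+[0,0,26.5],max_speed=12,guard=5); s=read_state(); print(g,s["eef_pos"],s["ft_force"],s["time"])
snap("scene","s12"); crop("s12",80,180,180,255,8,"s12c");snap("wrist","w12")
E
```

```text
False [ 472.47 -388.16   32.91]
True [ 472.44 -388.38   28.73] [-1.44 -0.33  8.69] 27.5417
```

View pics/s12c.png

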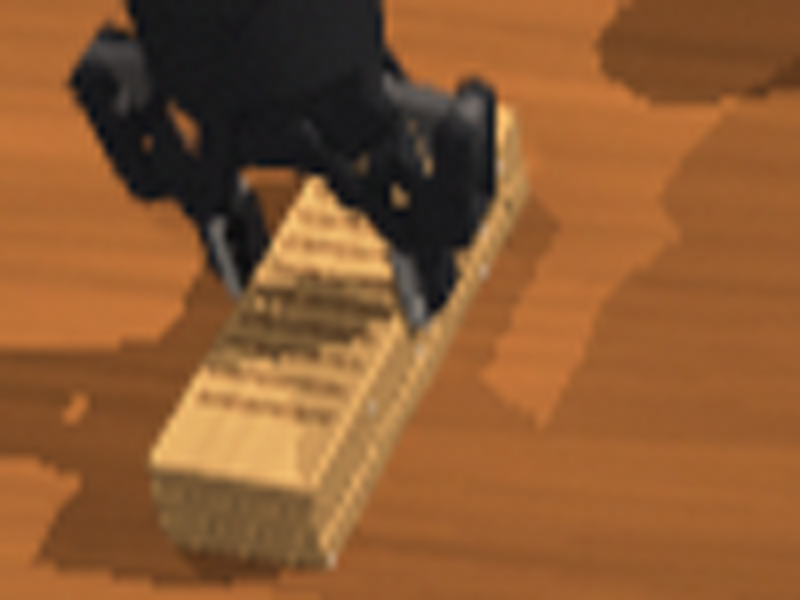

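The board is in contact (8.7 N) and lines up with the pile. I'll release and retreat.

```bash
python3 - <<'E'
from h import *
np.set_printoptions(precision=2,suppress=True)
open_gripper(); wait(0.3); s=read_state(); print(s["eef_pos"],s["ft_force"])
movel(s["eef_pos"]+[0,0,170],max_speed=120)
R=rotz(np.radians(83.95)); movep([430,-400,200],R)
snap("wrist","w13");snap("scene","s13");snap("top","t13");print(read_state()["time"])
crop("s13",80,180,180,255,8,"s13c");crop("s13",230,190,330,295,5.5,"s13r")
E
```

```text
[ 472.09 -388.21   28.14] [-0.2   0.13  0.24]
30.3667
```

View pics/w13.png

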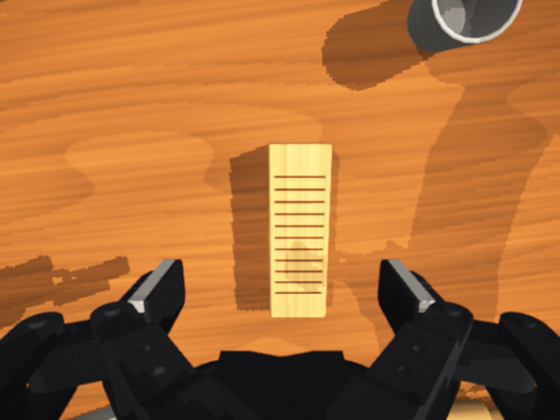

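View pics/s13c.png

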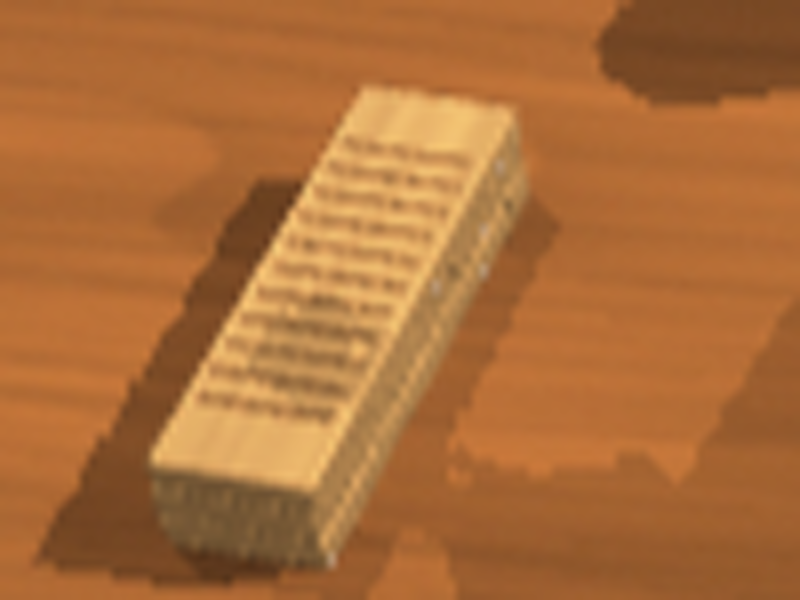

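View pics/s13r.png

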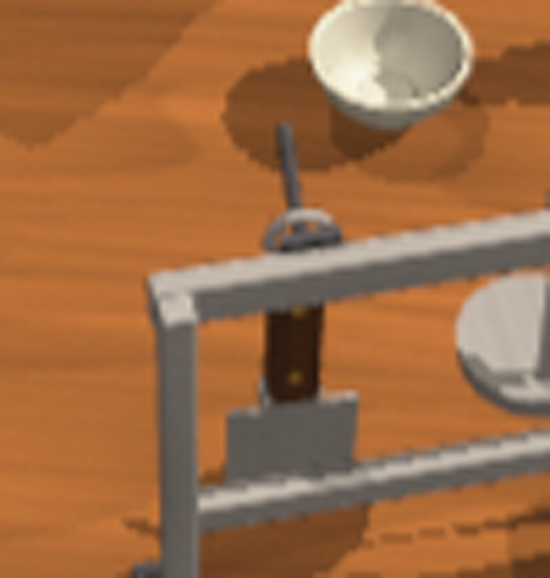

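View pics/s13.png

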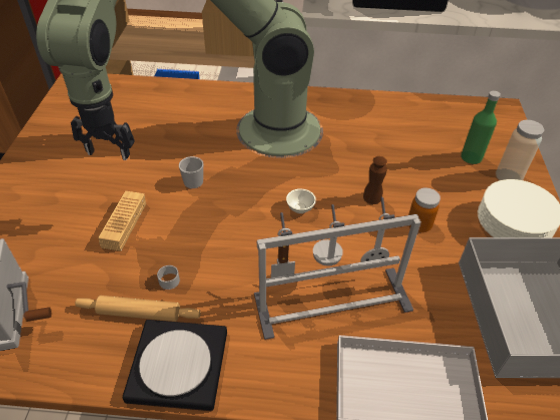

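```bash
python3 - <<'E'
from h import *
np.set_printoptions(precision=2,suppress=True)
w=load("w13")
q=[atz(w,*p,42) for p in((268.8,143.5),(331.3,143.5),(325.3,317.3),(271.7,317.8))]
d=(q[2]+q[3]-q[0]-q[1])/2
print(np.mean(q,0),np.degrees(np.arctan2(d[1],d[0])),np.linalg.norm(d),[rng(w,u,v)[2] for u,v in((300,160),(300,230),(300,305))])
finish_job()
E
```

```text
[ 472.1 -387.    42. ] -5.759533748758114 179.64077075606286 [np.float64(42.090357941271066), np.float64(42.261426644797666), np.float64(40.81580191502513)]
the job is handed in; nothing more can be done
```

I hung the scraper by its ring on the empty peg (the one at the -y end), laid the single board on the pile, and handed the job in at about 30 s. No verdict was reported, so the results below are from my own checks.

**Scraper:** The last scene picture shows the ring on the level part of the peg, the scraper hanging straight down in front of the backstop bar, and the gripper well clear. I checked this by eye only and took no measurement of the final angle.

**Board:** I lowered it until a light contact force (8.7 N) showed it had touched, then opened the fingers.

| | Board on top | Upper pile board before | Limit (offset or difference) |
|---|---|---|---|
| Centre, x and y (mm) | 472.1, -387.0 | 472.4, -387.8 | 10 along, 8 across |
| Yaw (deg) | -5.8 | -6.05 | 7 |
| Top height above bench (mm) | about 41–42 | about 28 | – |

So the offset is about 1 mm and 0.3°. I did not measure the alignment of the upper pile board with the lower one. The last enlarged picture shows all three edges in line.

**Other things:** The rolling pin, cutter, bowl, mill, jar and cup look unmoved in the scene picture, but I did not measure them.

**Disagreements:**
- Two-view heights of the board corners came out about 2 to 4 mm lower than the heights in the text. The range readings mostly agreed with the text to within about 2 mm.
- In the pictures the ring stood about 2 mm from where the robot's own pose put it. Neither caused trouble.

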